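Weigh the big solder reel on the spring scale

ROBOT

A 6-joint arm with a two-finger parallel gripper is mounted at the origin on a cart in front of the work surface, level with it; the furniture and walls round the work are solid. World frame = base frame: x ahead of the robot, y to its left, z up, the work surface at z = 0. Lengths are in mm, angles in rad, forces in N, time in s.
With the tool pointing down it reaches from about 350 to 975 mm from the base axis. Payload 7.1 kg.
Tool frame: the origin (TCP) lies at the centre of the arm's flange, where the gripper is bolted on; the fingertips stand 182 mm ahead of it and the grasp point (between the pads) lies 163 mm ahead of it; z points along the fingers, y is the line along which they close (so a half turn about z gives the same grasp; the last joint's range is limited). The gripper opens to 88 mm and grips with 3 to 60 N. Pads are 20 mm wide; open, the fingers measure 115 mm over their backs; the gripper's body (75 mm by 178 mm) begins 61 mm behind the grasp point.
Start: joints at [1.108, 0.423, 1.63, -0, 1.089, -0.019], TCP at [268.327, 564.453, 404.675] pointing down, gripper open.
Joint ranges: [-3, 3], [-0.9, 2.11], [0.09, 2.58], [-1.31, 4.45], [0.11, 2.69], [-2.54, 2.54]. Speed limits (rad/s): [2.39, 2.39, 3.01, 3.14, 3.14, 3.14].

INTERFACE

Orientations are given as a rotation vector (axis times angle).
In Python, from workcell import readout, get_image, ctrl gives the robot as it stands.
- The arm moves only by the tool step_arm, never from a script. Its argument "targets" is a list that holds one entry, the list of rows, each a list of 7 numbers: the shift along the world's x, y, z as a fraction of full scale, then the turn, a rotation vector about the world's x, y, z as a fraction of full scale, then the opening, from 0 (shut) to 1 (fully open). In form: [[[dx, dy, dz, wx, wy, wz, claw], ...]]. A call has exactly 5 rows; each row shifts and turns the commanded pose from where the row before left it; what a row does not reach is not made up. Full scale, the value 1, is 0.05 m for a shift and 4 degrees for a turn. A row lasts 1/8 s, in which the tool goes at most 62.5 mm and 10.7 degrees, less where a joint would pass 70% of its speed; a pose out of reach is approached as far as the arm can. A call with a number of a shift or a turn outside -1 to 1 is refused whole. A call with a gripper value outside its range is refused whole. The fingers move at their own pace and stop on an object; the grip force is fixed at half the most. Time passes only in rows, so rows that do not move let the fingers close, or fill a call up. It gives the time, the measured TCP pose, the force, the opening and the grip force at its end, in the units of the state.
- readout.get_obs(): the state, without advancing time (a new reading comes with each control period).
- get_image(name): name is "scene" or "top" or "wrist"; returns a dict with "pixels" (480x640x3 uint8, red, green, blue), "intrinsics" (3x3 intrinsics, pixels), "k1" (the pictures are not rectified: a ray, as slopes to the right and down, at radius r is drawn at 1 + k1 r^2 times it, then the intrinsics apply), "extrinsics" (4x4, takes a point from world to camera coordinates). Camera axes: x right, y down, z forward; pixel columns grow to the right and rows downward; lengths in mm; the calibration is good to about 2 mm. A picture is of the moment at which its call begins. There is no depth.
- ctrl.close_job(): hands the job in; it is judged then, once.
The state is a dict: "t": time; "qpos": joint angles; "qvel": joint speeds; "joint_torque": joint torques, N m; "ee_pos": TCP position; "orientation": TCP orientation; "ft_force": force on the tool from outside, world axes, zero at the start; "moment": the same for the moment, N m; "width": finger opening in mm; "grasp_force": force on a finger pad.
Only numpy, scipy, OpenCV 4.12 (cv2) and the standard library are available. Lean on these libraries where they do the work, as an engineer would, in place of code of your own. Each camera call takes 0.05 s, during which the arm holds its last target. There are 200 camera calls.

TASK

Find out how much solder is left on the big reel: take it by the grip on top of its wire stirrup and hang it by the eye of the stirrup in the low seat of the sprung hook on the bench scale. Lower it gently, without driving the hook down to its bottom stop, let go, draw clear and wait until the hook has settled and the reel hangs still. Leave the small reel standing where it is.

Things in the scene. Friction and masses are not known exactly. Their poses are not given: they have to be found in the camera images.
- big_reel_grip (a point): Centre of the grip of the big solder reel: reel 59 mm across, 52 mm high, upright on a steel foot 75 mm across in a wire stirrup; one rigid loose piece, 157 mm high, 0.45 to 0.7 kg. The grip is the black block at the top, 16 mm along its x, 24 mm along y, 36 mm high; this point is at its middle, 139 mm above the underside of the foot. z is up; it is alike both ways round in x.
- big_reel_eye (a point): Underside of the peak of the big reel's eye, 30 mm below the grip centre; this rests on the hook. The stirrup's wires, 6 mm thick, make a gabled window in the y-z plane, open along x: 30 mm clear width in y, 53 mm from this peak down to the reel's top.
- hook_seat (a point): Top of the lowest part of the sprung hook, where the eye rests; moves with the hook, 198 mm above the bench unloaded. The hook, an 8 mm steel bar, sticks out along its -x from a fixed column (56 mm wide, 257 mm high, its front 75 mm behind the seat; foot 12 mm thick reaches under the hook). The tip, 30 mm further out than the seat, stands 24 mm above it; behind the seat the bar rises 6 mm. z is up.
- hook (a joint): How far the sprung hook has dipped, m: 0 unloaded, growing downward, bottom stop at 0.06. The spring gives about 1 mm per 0.22 N, so the big reel dips it 20 to 30 mm; it is damped and settles within about a second or two.
- small_reel_grip (a point): Centre of the grip of the small solder reel, a bystander of the same build: reel 43 mm across, 36 mm high, foot 59 mm across, 141 mm high in all. This point is 123 mm above the bench. To be left alone.
Mind the look-alikes: they are no part of the job. What is shaped like the part that bears big_reel_grip but blue is not meant.

How it is judged (in metres and radians):
At the end, for the whole second after the job is handed in: The eye of the big reel rests on the hook: within 20 mm of the seat seen from above and -10 to 15 mm in height, reel within 11 degrees of upright, hook dipped over 16 mm, all at rest (hook under 10 mm/s, reel under 20 mm/s and 0.25 rad/s) (horizontal distance between big_reel_eye and hook_seat below 0.02 m and z of big_reel_eye in the frame of hook_seat between -0.01 and 0.015 m and angle between big_reel_grip's own z axis and vertical below 0.2 rad and value of joint hook above 0.016 m and velocity of joint hook between -0.01 and 0.01 m/s and linear speed of big_reel below 0.02 m/s and angular speed of big_reel below 0.25 rad/s); the robot touches nothing.
It fails at once if the hook is driven to its bottom stop (dipped more than 55 mm) (value of joint hook above 0.055 m).
It fails at once if the small reel is moved by more than 30 mm (distance of small_reel_grip from where it was at the start of the episode above 0.03 m).
It also fails if it takes over 48 s, if anything falls off the work surface, if the arm or the gripper's body presses on something with over 40 N, if the wrist force passes 120 N, or if a joint passes its speed limit or range.

## Working session

There is one attempt and no reset: what is moved stays moved. The work goes in short steps, Python scripts to look and compute and a tool call to move; the robot and the scene stay as the last step left them, time stands still between calls to the robot, and variables do not carry over. Pictures are saved under pics/ and viewed, at most 10 in all, crops included, and the job is handed in when it is done.

Besides the shell and the picture viewer there is one more tool, called after "Emit:" as name(argument=value, ...) on one line, values as JSON. step_arm: Moves the arm, as the interface text tells. Shift numbers are shares of 0.05 m and turn numbers shares of 4 degrees, none past 1 either way. Its arguments: {"type":"object","properties":{"targets":{"type":"array"}},"required":["targets"]}

```bash
mkdir -p pics
cat > h.py <<'E'
import numpy as np, cv2
from workcell import readout, get_image, ctrl
def grab(n,f=None):
    d=get_image(n)
    if f: cv2.imwrite('pics/'+f,cv2.cvtColor(d['pixels'],cv2.COLOR_RGB2BGR))
    np.savez('pics/'+n+'.npz',**{k:np.array(v) for k,v in d.items()})
    return d
def ray(d,u,v):
    K=np.array(d['intrinsics']);E=np.array(d['extrinsics']);k=float(d['k1'])
    q=np.array([(u-K[0,2])/K[0,0],(v-K[1,2])/K[1,1]]);p=q.copy()
    for _ in range(30): p=q/(1+k*(p@p))
    R=E[:3,:3];return -R.T@E[:3,3], R.T@np.array([p[0],p[1],1])
def plane(d,u,v,z):
    o,r=ray(d,u,v);return o+r*(z-o[2])/r[2]
def tri(a,b):
    (o,r),(p,s)=a,b;A=np.c_[r,-s];t=np.linalg.lstsq(A,p-o,rcond=None)[0]
    x,y=o+r*t[0],p+s*t[1];return (x+y)/2,np.linalg.norm(x-y)
def proj(d,P):
    K=np.array(d['intrinsics']);E=np.array(d['extrinsics']);c=E[:3,:3]@P+E[:3,3];p=c[:2]/c[2]
    p=p*(1+float(d['k1'])*(p@p));return K[:2,:2]@p+K[:2,2]
E
python3 - <<'E'
from h import *
a=grab('scene','s1.png');b=grab('top','t1.png')
for d in(a,b):print(ray(d,320,240))
print(readout.get_obs())
E
```

```text
(array([-359.07432394, -604.05379814,  752.12191312]), array([ 0.75223453,  0.41623921, -0.51097297]))
(array([ 242.02132482,  -88.5872459 , 1486.52103893]), array([ 0.20230056,  0.00406599, -0.97934539]))
{'t': 0.1, 'qpos': array([ 1.10800362e+00,  4.23745631e-01,  1.63062501e+00, -2.17945151e-05,
        1.08858039e+00, -1.89685750e-02]), 'qvel': array([-0.00042885, -0.00094155, -0.00211473,  0.00026561, -0.00044132,
       -0.00044071]), 'joint_torque': array([-1.32206340e-03, -5.45615387e+01, -2.74323535e+01,  6.45226892e-02,
        1.87956111e-02,  4.77340279e-06]), 'ee_pos': array([268.21845076, 564.23464428, 403.9864978 ]), 'orientation': array([-6.91366617e-01, -3.06426077e+00,  2.07914803e-03]), 'ft_force': array([-0.73297099,  0.09427652,  0.6797475 ]), 'moment': array([-0.01901728,  0.01957609, -0.00500117]), 'grasp_force': 0.0, 'width': 87.89400947612216}
```

View pics/s1.png

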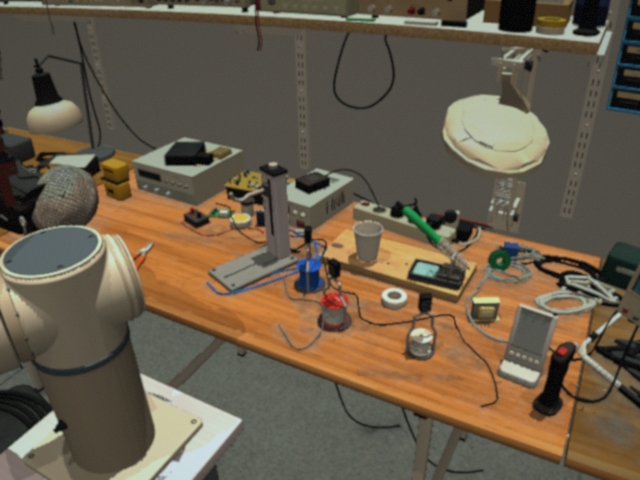

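View pics/t1.png

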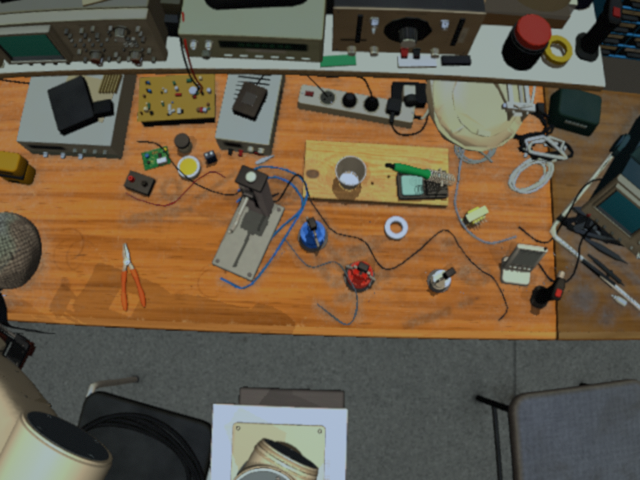

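Three reels stand on the bench. Blue is at scene (308,272) / top (314,235), red at scene (334,310) / top (360,278), and white at scene (421,340) / top (441,280). Blue is the excluded look-alike. Red has the bigger foot, so it should be the big reel, and white the small one. The scale column is at scene (275,215) / top (255,185). I'll confirm with an enlarged crop.

Run:
```python
import cv2,numpy as np
a=cv2.imread('pics/s1.png');b=cv2.imread('pics/t1.png')
A=cv2.resize(a[150:370,200:450],None,fx=1.6*1.0,fy=1.6,interpolation=3)
A=cv2.resize(a[150:370,200:450],(400,352),interpolation=3)
A=cv2.resize(a[155:365,200:350],(428,600),interpolation=3)
B=cv2.resize(b[150:300,205:298],(372,600),interpolation=3)
B=cv2.resize(b[155:305,205:298][:, :],(372,600),interpolation=3)
cv2.imwrite('pics/c1.png',np.hstack([A,B]))
cv2.imwrite('pics/c2.png',np.vstack([cv2.resize(b[210:300,290:470],(600,300),interpolation=3),cv2.resize(a[250:365,290:520],(600,300),interpolation=3)]))
```

```text
(no output)
```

View pics/c1.png

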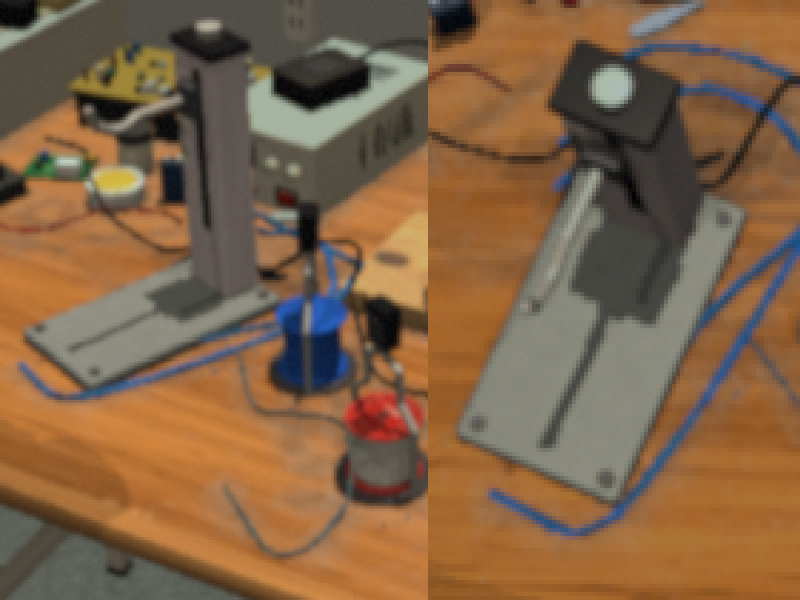

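View pics/c2.png

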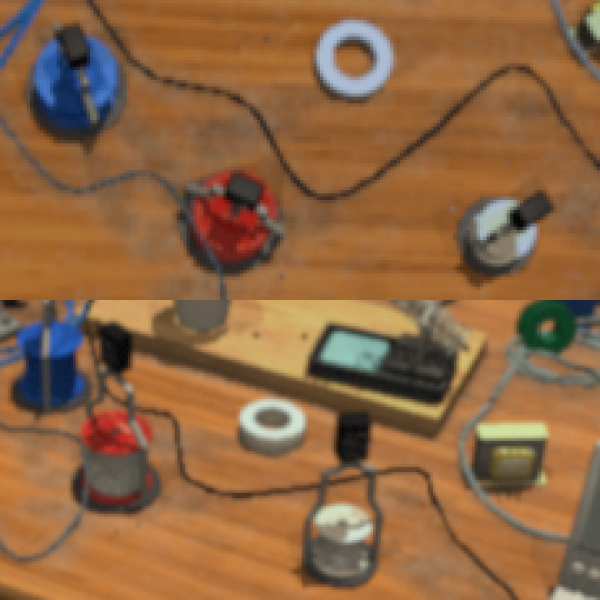

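Crop confirms it: the red reel's foot and body are clearly larger than the white one's, so red is the big reel and white the small. The hook bar runs from the column to a tip at top (231,231) / scene (231,193).

Run:
```python
from h import *
s=np.load('pics/scene.npz');t=np.load('pics/top.npz')
np.set_printoptions(precision=1,suppress=True)
def T(u,v):return 205+(u-428)/4,155+v/4
print('grip',tri(ray(t,362.9,267),ray(s,334.9,268.4)),plane(t,362.9,267,157),plane(s,334.9,268.4,139))
print('small',plane(t,290+530*.3,210+208*.3,141), 'blue',plane(t,290+72*.3,210+45*.3,150))
print('tip',tri(ray(t,231.3,231.3),ray(s,230.8,193.5)),plane(t,231.3,231.3,226))
print('root',plane(t,*T(600,170),208))
print('coltop',plane(t,*T(612,88),257))
f=[plane(t,*T(*p),12) for p in((460,437),(615,500),(745,212))];print(f)
e=f[2]-f[1];print('foot yaw',np.degrees(np.arctan2(e[1],e[0])))
C=[plane(t,*T(*p),257) for p in((578,45),(680,72),(655,133),(552,103))];print('col',C)
p=[plane(t,290+u*.3,210+v*.3,z) for u,v,z in((190,187,56),(275,235,56),(228,180,157),(262,195,157))];print('stirrup',p)
for a,b in((0,1),(2,3)):
  e=p[b]-p[a];print(np.linalg.norm(e),np.degrees(np.arctan2(e[1],e[0])))
# foot of red (black) circle centre
im=cv2.cvtColor(s['pixels'],cv2.COLOR_RGB2HSV)
w=ray(t,320,240)
E=np.array(t['extrinsics']);print(E)
```

```text
grip (array([ 463.8, -180.5,  134.5]), np.float64(2.070703860940441)) [ 459.6 -178.1  157. ] [ 458.6 -184.4  139. ]
small [ 455.5 -370.9  141. ] blue [554.8 -63.3 150. ]
tip (array([516.2, 104.5, 219.3]), np.float64(1.8610305189794738)) [515.3 102.8 226. ]
root [594.5  73.9 208. ]
coltop [625.4  64.  257. ]
[array([478.6, 175.3,  12. ]), array([443.3,  78.8,  12. ]), array([624.3,   7.8,  12. ])]
foot yaw -21.40483978022662
col [array([648.5,  83.2, 257. ]), array([635. ,  28.9, 257. ]), array([601.6,  40.2, 257. ]), array([616.5,  94.9, 257. ])]
stirrup [array([ 477.1, -147.7,   56. ]), array([ 444.9, -207.9,   56. ]), array([ 465.9, -168.2,  157. ]), array([ 456.6, -190.6,  157. ])]
68.36189014224841 -118.15442064037377
24.23569225964867 -112.46498727058474
[[   0.    -1.    -0.   -88.9]
 [  -1.    -0.    -0.2  530.7]
 [   0.2    0.    -1.  1409.5]
 [   0.     0.     0.     1. ]]
```

Estimates:
- **Red grip:** about (461,-180), height consistent with 139 mm, y axis at about 64.5°, which the tool already matches.
- **Hook:** tip about (516,104,220), yaw about -20.5°, so the seat is about (544,93,198).

Next I move above the red reel.

Emit:
step_arm(targets=[[[0.19,-0.74,0.2,0,0,0,1],[0.19,-0.74,0.2,0,0,0,1],[0.19,-0.74,0.2,0,0,0,1],[0.19,-0.74,0.2,0,0,0,1],[0.19,-0.74,0,0,0,0,1]]])

```text
t: 0.72
ee_pos: [316.0, 378.3, 445.2]
orientation: [0.691, 3.064, 0.001]
ft_force: [-0.1, -1.1, 0.6]
width: 87.4
grasp_force: 0.0
```

Emit:
step_arm(targets=[[[0.19,-0.74,0,0,0,0,1],[0.19,-0.74,0,0,0,0,1],[0.19,-0.74,0,0,0,0,1],[0.19,-0.74,0,0,0,0,1],[0.19,-0.74,0,0,0,0,1]]])

```text
t: 1.35
ee_pos: [363.3, 193.2, 444.5]
orientation: [-0.691, -3.064, 0.0]
ft_force: [0.4, 0.7, 0.4]
width: 88.1
grasp_force: 0.0
```

Emit:
step_arm(targets=[[[0.19,-0.74,0,0,0,0,1],[0.19,-0.74,0,0,0,0,1],[0.19,-0.74,0,0,0,0,1],[0.19,-0.74,0,0,0,0,1],[0.19,-0.74,0,0,0,0,1]]])

```text
t: 1.98
ee_pos: [410.8, 8.2, 444.6]
orientation: [-0.691, -3.064, -0.0]
ft_force: [-0.5, 0.3, 0.1]
width: 87.6
grasp_force: 0.0
```

Remaining to (461,-180): dx 50, dy -188.

Emit:
step_arm(targets=[[[0.25,-0.9,0,0,0,0,1],[0.25,-0.9,0,0,0,0,1],[0.25,-0.9,0,0,0,0,1],[0.25,-0.9,0,0,0,0,1],[0,-0.16,0,0,0,0,1]]])

```text
t: 2.6
ee_pos: [461.2, -180.7, 444.3]
orientation: [-0.696, -3.064, 0.0]
ft_force: [-0.3, 0.3, -0.4]
width: 87.7
grasp_force: 0.0
```

Run:
```python
from h import *
w=grab('wrist','w1.png');o=readout.get_obs();print(o['ee_pos'],o['orientation'])
print(np.array(w['extrinsics']).round(3),ray(w,320,240),proj(w,np.array([461,-180,157])))
```

```text
[ 460.77996667 -180.13996588  444.20836508] [-6.94529207e-01 -3.06295999e+00  1.49701059e-04]
[[ 4.32000e-01  9.02000e-01  0.00000e+00 -3.61050e+01]
 [ 8.63000e-01 -4.13000e-01  2.91000e-01 -5.20447e+02]
 [ 2.62000e-01 -1.25000e-01 -9.57000e-01  2.86357e+02]
 [ 0.00000e+00  0.00000e+00  0.00000e+00  1.00000e+00]] (array([ 389.72420276, -146.51360967,  425.22622146]), array([ 0.26463425, -0.12661009, -0.95600586])) [320.84408202 234.81331357]
```

View pics/w1.png

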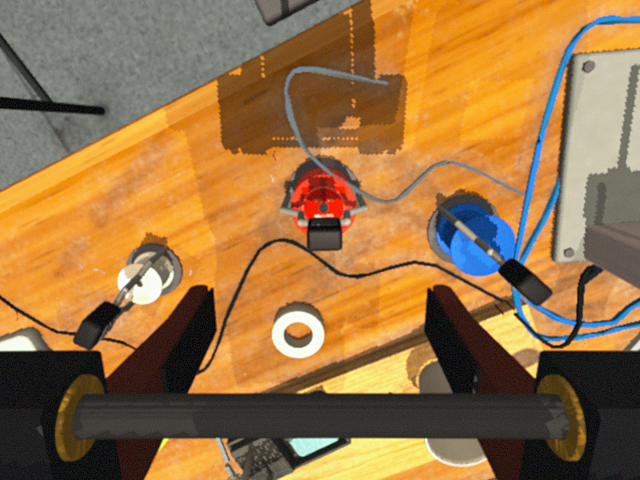

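The wrist view shows the red reel ahead with its grip's top face centred near (324,241), square to the fingers. The white reel is at left (95,325) and blue at right (525,280). I'll convert that to world position.

Run:
```python
from h import *
w=np.load('pics/wrist.npz')
g=w['pixels'].max(2)[205:262,295:355]
m=(g<75).astype('uint8');n,l,st,c=cv2.connectedComponentsWithStats(m)
i=1+st[1:,4].argmax();print(st[i],c[i]+[295,205])
g2=w['pixels'][214:254,324].max(1);print(g2)
for v in(239,241,243):print(plane(w,324.5,v,157))
a,b=plane(w,283,210,56),plane(w,362,213,56);e=b-a;print(np.degrees(np.arctan2(e[1],e[0])))
a,b=plane(w,307,249,157),plane(w,341.5,249,157);e=b-a;print(np.linalg.norm(e),np.degrees(np.arctan2(e[1],e[0])))
```

```text
[  0  13  47  44 681] [321.86637298 232.64170338]
[248 251 255 194  75  33  39  32  37  36  47  44  14  21  16  34  41  52
  77  93  96  90  93  93  86  88  89  82  80  80  81  80  81  75  64  52
 106 196 222 221]
[ 464.63005703 -179.06755375  157.        ]
[ 465.87488792 -179.65856138  157.        ]
[ 467.12327571 -180.25125985  157.        ]
62.19759982486266
22.870767082794433 64.42704596144402
```

Grip is at (465,-179.5); correct dx by +4 and descend 139 mm (grasp point 3 mm above the grip centre), then close.

Emit:
step_arm(targets=[[[0.08,0,-0.3,0,0,0,1],[0,0,-0.7,0,0,0,1],[0,0,-0.7,0,0,0,1],[0,0,-0.7,0,0,0,1],[0,0,-0.38,0,0,0,1]]])

```text
t: 3.28
ee_pos: [463.8, -176.6, 303.2]
orientation: [-0.688, -3.062, -0.001]
ft_force: [0.7, -0.1, -0.3]
width: 87.6
grasp_force: 0.0
```

Emit:
step_arm(targets=[[[0,0,0,0,0,0,0],[0,0,0,0,0,0,0],[0,0,0,0,0,0,0],[0,0,0,0,0,0,0],[0,0,0,0,0,0,0]]])

```text
t: 3.9
ee_pos: [464.9, -178.6, 306.1]
orientation: [0.691, 3.064, -0.0]
ft_force: [0.3, 0.1, -0.3]
width: 41.2
grasp_force: 0.0
```

Emit:
step_arm(targets=[[[0,0,0,0,0,0,0],[0,0,0,0,0,0,0],[0,0,0,0,0,0,0],[0,0,0,0,0,0,0],[0,0,0,0,0,0,0]]])

```text
t: 4.53
ee_pos: [464.8, -178.6, 305.7]
orientation: [-0.691, -3.064, 0.0]
ft_force: [-1.1, -0.2, 0.6]
width: 24.1
grasp_force: 30.0
```

Grip held at 24 mm width. Lift 126 mm, giving eye height 235 mm, which clears the tip and keeps the reel's top below the bar.

Emit:
step_arm(targets=[[[0,0,0.2,0,0,0,0],[0,0,0.5,0,0,0,0],[0,0,0.6,0,0,0,0],[0,0,0.7,0,0,0,0],[0,0,0.52,0,0,0,0]]])

```text
t: 5.15
ee_pos: [464.6, -178.4, 433.1]
orientation: [0.691, 3.064, 0.0]
ft_force: [1.3, -0.5, -6.3]
width: 24.2
grasp_force: 30.0
```

Emit:
step_arm(targets=[[[0,0.3,0,0,0,0.25,0],[0,0.7,0,0,0,0.25,0],[0,0.8,0,0,0,0.25,0],[0,0.8,0,0,0,0.25,0],[-0.1,0.8,0,0,0,0.25,0]]])

```text
t: 5.78
ee_pos: [458.9, -6.5, 430.1]
orientation: [-0.555, -3.089, -0.0]
ft_force: [0.1, -0.3, -4.6]
width: 24.0
grasp_force: 30.0
```

Emit:
step_arm(targets=[[[-0.1,0.8,0,0,0,0,0],[-0.1,0.8,0,0,0,0,0],[0,0.7,0,0,0,0,0],[0,0.4,0,0,0,0,0],[0,0.04,0,0,0,0,0]]])

```text
t: 6.4
ee_pos: [448.7, 129.9, 430.2]
orientation: [-0.552, -3.09, 0.001]
ft_force: [0.2, -0.2, -5.5]
width: 23.9
grasp_force: 30.0
```

Emit:
step_arm(targets=[[[0,0,0,0,0,0,0],[0,0,0,0,0,0,0],[0,0,0,0,0,0,0],[0,0,0,0,0,0,0],[0,0,0,0,0,0,0]]])

```text
t: 7.02
ee_pos: [449.8, 128.2, 431.7]
orientation: [0.558, 3.092, 0.0]
ft_force: [-0.7, -1.2, -5.1]
width: 23.5
grasp_force: 30.0
```

Run:
```python
from h import *
w=grab('wrist','w2.png');s=grab('scene');t=grab('top');o=readout.get_obs();print(o['ee_pos'],o['orientation'],o['ft_force'])
B=lambda d:cv2.cvtColor(d['pixels'],cv2.COLOR_RGB2BGR)
a=cv2.resize(B(s)[150:350,200:320],(360,600),interpolation=3)
b=cv2.resize(B(t)[150:290,190:290],(429,600),interpolation=3)
cv2.imwrite('pics/c3.png',np.hstack([a,b]))
for P in((544,93,198),(516,103.5,222)):print(proj(w,np.array(P)),proj(s,np.array(P)),proj(t,np.array(P)))
```

```text
[449.85088697 128.38284472 431.72089481] [5.57273428e-01 3.09169200e+00 7.23137257e-05] [-0.19746707  0.24570413 -5.85466091]
[319.83842409 420.46057144] [243.44595959 198.0198039 ] [238.39179577 221.21592311]
[319.94714045 404.95221815] [231.39932469 192.49363159] [231.22820648 231.39612008]
```

View pics/c3.png

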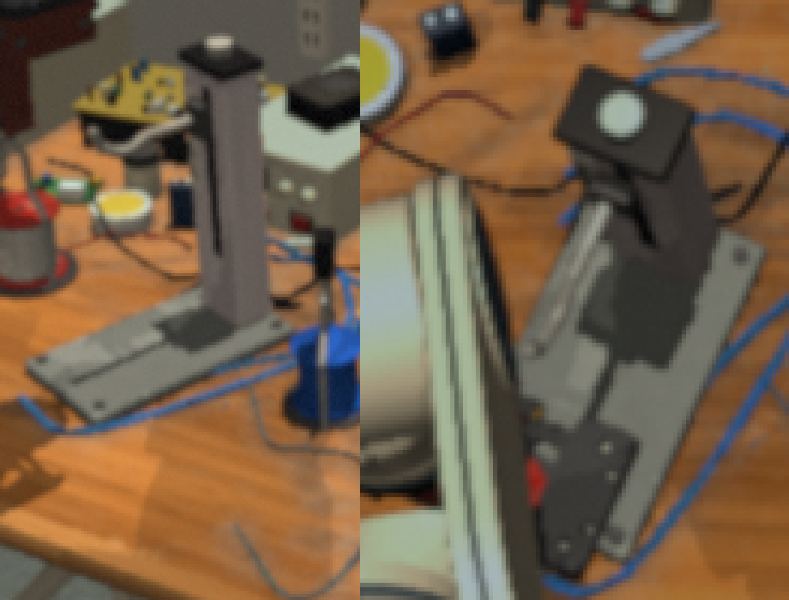

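View pics/w2.png

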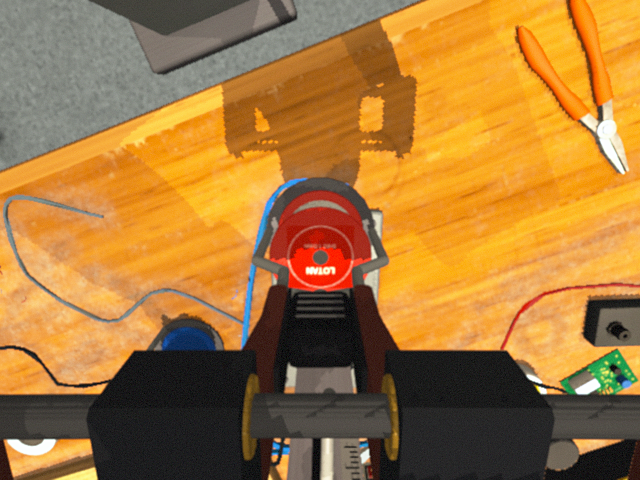

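The crop shows the reel hanging upright at the left, with the hook tip ahead at scene (231,193) / top (230,231), matching the estimate. The wrist view shows the reel square in the grip at (320,255). Advance along the hook axis.

Emit:
step_arm(targets=[[[0.2,-0.07,0,0,0,0,0],[0.2,-0.08,0,0,0,0,0],[0.2,-0.07,0,0,0,0,0],[0.2,-0.08,0,0,0,0,0],[0.2,-0.07,0,0,0,0,0]]])

```text
t: 7.8
ee_pos: [500.6, 109.6, 431.6]
orientation: [-0.557, -3.092, 0.0]
ft_force: [0.3, 0.8, -5.3]
width: 23.7
grasp_force: 30.0
```

Emit:
step_arm(targets=[[[0.2,-0.08,0,0,0,0,0],[0.2,-0.07,0,0,0,0,0],[0.2,-0.07,0,0,0,0,0],[0.2,-0.07,0,0,0,0,0],[0.08,-0.04,0,0,0,0,0]]])

```text
t: 8.43
ee_pos: [544.5, 93.2, 431.7]
orientation: [0.557, 3.092, 0.0]
ft_force: [0.5, 0.2, -5.2]
width: 23.8
grasp_force: 30.0
```

Run:
```python
from h import *
s=grab('scene');o=readout.get_obs();print(o['ee_pos'],o['ft_force'])
B=cv2.cvtColor(s['pixels'],cv2.COLOR_RGB2BGR)
cv2.imwrite('pics/c4.png',cv2.resize(B[140:300,190:350],(600,600),interpolation=3))
```

```text
[544.62431119  93.11508565 431.63972519] [-0.48757014 -0.91528056 -6.31582941]
```

View pics/c4.png

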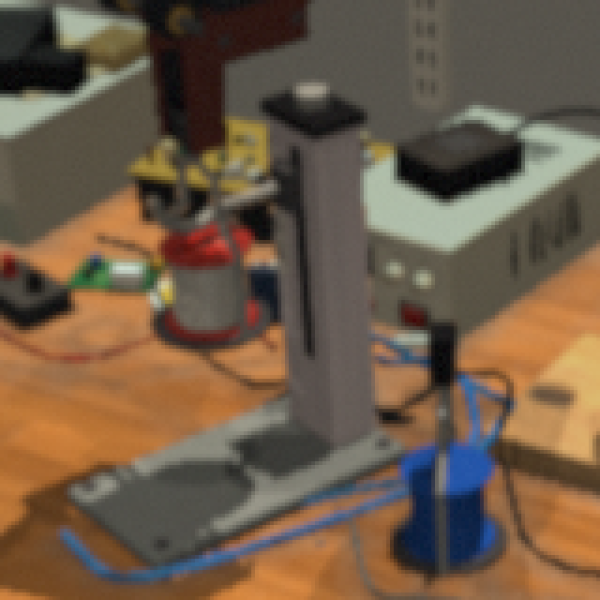

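The crop shows the bar through the window with the tip out on the left at (155,205), and no contact force. Lower gently.

Emit:
step_arm(targets=[[[0,0,-0.16,0,0,0,0],[0,0,-0.16,0,0,0,0],[0,0,-0.16,0,0,0,0],[0,0,-0.16,0,0,0,0],[0,0,-0.16,0,0,0,0]]])

```text
t: 9.1
ee_pos: [543.8, 93.5, 391.1]
orientation: [-0.557, -3.092, 0.0]
ft_force: [-0.0, 1.6, -4.0]
width: 24.0
grasp_force: 30.0
```

Emit:
step_arm(targets=[[[0,0,-0.08,0,0,0,0],[0,0,-0.04,0,0,0,0],[0,0,0,0,0,0,0],[0,0,0,0,0,0,0],[0,0,0,0,0,0,0]]])

```text
t: 9.72
ee_pos: [543.8, 93.5, 385.9]
orientation: [0.557, 3.092, 0.0]
ft_force: [-1.2, -0.2, -3.4]
width: 24.0
grasp_force: 30.0
```

Emit:
step_arm(targets=[[[0,0,-0.1,0,0,0,0],[0,0,-0.1,0,0,0,0],[0,0,0,0,0,0,0],[0,0,0,0,0,0,0],[0,0,0,0,0,0,0]]])

```text
t: 10.35
ee_pos: [544.1, 93.5, 375.9]
orientation: [0.557, 3.091, 0.001]
ft_force: [1.8, 1.6, -1.1]
width: 23.7
grasp_force: 30.0
```

Force is falling as the spring takes the weight; lower the last few mm.

Emit:
step_arm(targets=[[[0,0,-0.06,0,0,0,0],[0,0,-0.06,0,0,0,0],[0,0,0,0,0,0,0],[0,0,0,0,0,0,0],[0,0,0,0,0,0,0]]])

```text
t: 10.98
ee_pos: [544.0, 93.5, 369.9]
orientation: [0.557, 3.091, 0.0]
ft_force: [2.0, 1.5, 0.4]
width: 24.0
grasp_force: 30.0
```

Emit:
step_arm(targets=[[[0,0,0,0,0,0,0.32],[0,0,0,0,0,0,0.35],[0,0,0,0,0,0,0.45],[0,0,0,0,0,0,0.6],[0,0,0,0,0,0,0.6]]])

```text
t: 11.6
ee_pos: [543.8, 93.4, 369.6]
orientation: [-0.557, -3.092, 0.0]
ft_force: [-0.8, -0.1, 0.4]
width: 52.2
grasp_force: 0.0
```

Emit:
step_arm(targets=[[[0,0,0,0,0,0,0.6],[0,0,0,0,0,0,0.6],[0,0,0,0,0,0,0.6],[0,0,0,0,0,0,0.6],[0,0,0,0,0,0,0.6]]])

```text
t: 12.22
ee_pos: [543.8, 93.5, 369.7]
orientation: [0.557, 3.092, -0.0]
ft_force: [1.0, -0.2, -0.0]
width: 52.6
grasp_force: 0.0
```

Released at 52 mm with no force. Rise straight up, then wait and look.

Emit:
step_arm(targets=[[[0,0,0.2,0,0,0,0.6],[0,0,0.4,0,0,0,0.6],[0,0,0.6,0,0,0,0.6],[0,0,0.8,0,0,0,0.6],[0,0,0.8,0,0,0,0.6]]])

```text
t: 12.85
ee_pos: [543.6, 93.4, 511.6]
orientation: [0.557, 3.091, 0.0]
ft_force: [1.0, 0.0, -0.5]
width: 53.1
grasp_force: 0.0
```

Emit:
step_arm(targets=[[[-0.8,0.2,0,0,0,0,0.6],[-0.8,0.2,0,0,0,0,0.6],[-0.8,0.2,0,0,0,0,0.6],[0,0,0,0,0,0,0.6],[0,0,0,0,0,0,0.6]]])

```text
t: 13.48
ee_pos: [424.3, 123.5, 510.5]
orientation: [0.556, 3.09, 0.001]
ft_force: [0.3, 0.2, -0.5]
width: 52.9
grasp_force: 0.0
```

Emit:
step_arm(targets=[[[0,0,0,0,0,0,0.6],[0,0,0,0,0,0,0.6],[0,0,0,0,0,0,0.6],[0,0,0,0,0,0,0.6],[0,0,0,0,0,0,0.6]]])

```text
t: 14.1
ee_pos: [423.9, 123.4, 509.6]
orientation: [-0.557, -3.092, 0.0]
ft_force: [0.0, 0.6, -0.3]
width: 53.0
grasp_force: 0.0
```

Emit:
step_arm(targets=[[[0,0,0,0,0,0,0.6],[0,0,0,0,0,0,0.6],[0,0,0,0,0,0,0.6],[0,0,0,0,0,0,0.6],[0,0,0,0,0,0,0.6]]])

```text
t: 14.72
ee_pos: [423.8, 123.4, 509.7]
orientation: [0.557, 3.092, 0.0]
ft_force: [-0.4, -0.0, -0.0]
width: 52.5
grasp_force: 0.0
```

Emit:
step_arm(targets=[[[0,0,0,0,0,0,0.6],[0,0,0,0,0,0,0.6],[0,0,0,0,0,0,0.6],[0,0,0,0,0,0,0.6],[0,0,0,0,0,0,0.6]]])

```text
t: 15.35
ee_pos: [423.8, 123.4, 509.7]
orientation: [0.557, 3.092, -0.0]
ft_force: [1.0, -0.6, 0.3]
width: 52.8
grasp_force: 0.0
```

Emit:
step_arm(targets=[[[0,0,0,0,0,0,0.6],[0,0,0,0,0,0,0.6],[0,0,0,0,0,0,0.6],[0,0,0,0,0,0,0.6],[0,0,0,0,0,0,0.6]]])

```text
t: 15.98
ee_pos: [423.8, 123.5, 509.7]
orientation: [0.557, 3.092, 0.0]
ft_force: [-1.0, -0.7, 0.1]
width: 52.5
grasp_force: 0.0
```

Run:
```python
from h import *
s0=grab('scene')
for _ in range(6): s=grab('scene')
d=cv2.absdiff(s0['pixels'],s['pixels'])[140:300,190:300];print('diff',d.mean(),(d.max(2)>40).sum())
print(readout.get_obs()['ee_pos'])
B=cv2.cvtColor(s['pixels'],cv2.COLOR_RGB2BGR)
cv2.imwrite('pics/c5.png',cv2.resize(B[140:300,190:350],(600,600),interpolation=3))
print(proj(s,np.array([544,93,169+30])),proj(s,np.array([544,93,198+30])))
```

```text
diff 1.124564393939394 0
[423.80643466 123.43900411 509.68069277]
[243.40660261 197.62651657] [242.25420258 186.0836809 ]
```

View pics/c5.png

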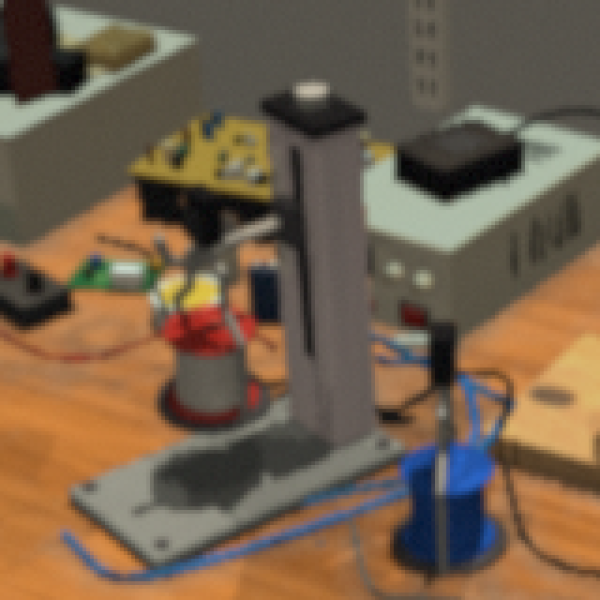

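The reel hangs upright and still on the dipped hook, clear of the scale foot. Its grip is at scene (244,198), against (243,198) predicted for about 29 mm of dip. Handing in.

Emit:
step_arm(targets=[[[0,0,0,0,0,0,0.6],[0,0,0,0,0,0,0.6],[0,0,0,0,0,0,0.6],[0,0,0,0,0,0,0.6],[0,0,0,0,0,0,0.6]]])

```text
t: 16.95
ee_pos: [423.8, 123.5, 509.7]
orientation: [-0.557, -3.092, -0.0]
ft_force: [-0.2, -0.2, -0.8]
width: 53.1
grasp_force: 0.0
```

```bash
python3 -c "
from h import *
print(ctrl.close_job())"
```

```text
the job is handed in; nothing more can be done
None
```

The big red reel (about 0.6 kg in all, by the wrist force) hangs still by its eye on the scale hook, dipped roughly 25–29 mm; the arm is clear, the small reel was never approached, and the job was handed in at about 17 s with no verdict returned.

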